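# Clamp the copper plate in the bench hold-down

### The job

Lay the copper plate flat and lengthwise on the middle of the wooden rest of the green hold-down, with its end in under the raised foot and close up to the stop block; set it down, do not drop it. Then press the red lever fully down so that the foot clamps the plate. Leave the aluminium plate and the other things on the bench where they are.

Things in the scene. Friction and masses are not known exactly. Their poses are not given: they have to be found in the camera images.
- copper_plate: the copper plate to clamp: flat bar 140 x 35 x 8 mm, about 0.35 kg, lying flat on the bench. Origin: centre of its underside; x along its length, y across its width, z up. Either end may go first
- hold_down: the hold-down, fixed: green base 220 (x) x 130 (y) x 20 mm. Origin: centre of its underside; front is -x, head at +x. Wooden rest, top at z = 40 mm, x = -100 to 42, y = -40 to 40 mm. Steel stop block behind it: front face x = 44 mm, y = -35 to 35, top z = 52 mm. Head: two cheeks, x = 44 to 100 mm, top z = 92 mm; the lever's pivot runs along y at x = 55, z = 65 mm
- rest_mark (a point): point on top of the rest, at (-28, 0, 40) mm in the hold-down's frame and with its axes: where the centre of the plate's underside is when the plate lies centred with its end almost touching the stop block. The plate goes in level from the front, under the foot
- lever (a joint): angle of the lever (rad): 0.8 fully raised, 0 fully down at its hard stop, where handle and foot arm lie level. It stays where it is left (stiff pivot, about 5 to 9 N at the paddle). The sprung foot first meets the plate at about 0.09 rad
- lever_paddle (a point): centre of the top of the lever's red paddle: 60 mm long, 30 mm wide, 14 mm thick, at the end of a steel arm on the +y side of the head. With the lever at 0 it lies at (-50, +85, 72) mm in the hold-down's frame, 105 mm ahead of the pivot; raised it stands up at the lever's angle
- presser_foot: the sprung foot under the lever's short arm: round black rubber pad 20 mm across, 8 mm thick. Origin: centre of its underside; with the lever down it is over the rest at x = +13 mm, y = 0 of the hold-down and springs up to 6 mm. With the lever above 0.6 rad it clears the rest by 23 mm or more and reaches forward to x = -10 mm
- alu_plate: a silvery aluminium plate of the same size as the copper one, 140 x 35 x 8 mm; a bystander. Origin: centre of its underside, x along its length
- mallet: hammer, 260 mm long, lying; bystander
- bench_brush: brush, 180 mm long, lying; bystander
- yellow_tin: yellow tin, 90 mm diameter, 110 mm tall; bystander
- white_jar: white jar, 70 mm diameter, 70 mm tall; bystander
- screwdriver: screwdriver 190 mm long, lying; bystander
Not all that is in view belongs to the job. Several things have the shape of the copper_plate; the one meant has the colours described above.

How it is judged (in metres and radians):
On the way:
1. the copper plate lies on the rest, its end under the foot, while the lever is still raised (x of copper_plate in the frame of rest_mark between -0.022 and 0.015 m and y of copper_plate in the frame of rest_mark between -0.015 and 0.015 m and z of copper_plate in the frame of rest_mark between -0.004 and 0.005 m and angle between the x axis of copper_plate and the x axis of rest_mark, either way round below 0.17 rad and angle between copper_plate's own z axis and vertical below 0.08 rad and value of joint lever above 0.25 rad), for 0.2 s.
At the end, for the whole second after the job is handed in: The copper plate lies flat on the rest, within 15 mm of its middle line, its end no more than 22 mm from the stop block, its length within 0.17 rad of the rest's; the lever is within 0.06 rad of fully down and the foot presses on the plate with more than 1 N; the plate is at rest (x of copper_plate in the frame of rest_mark between -0.022 and 0.015 m and y of copper_plate in the frame of rest_mark between -0.015 and 0.015 m and z of copper_plate in the frame of rest_mark between -0.004 and 0.005 m and angle between the x axis of copper_plate and the x axis of rest_mark, either way round below 0.17 rad and angle between copper_plate's own z axis and vertical below 0.08 rad and value of joint lever below 0.06 rad and contact force between presser_foot and copper_plate above 1 N and linear speed of copper_plate below 0.02 m/s); the robot touches nothing.
It fails at once if the copper plate is dropped: loose in the air more than 20 mm above the rest (z of copper_plate in the frame of rest_mark above 0.02 m and contact force between copper_plate and anything else below 0.05 N).
It fails at once if the aluminium plate or another bystander is moved by more than 30 mm (distance of any of alu_plate, mallet, bench_brush, yellow_tin, white_jar, screwdriver from where it was at the start of the episode above 0.03 m).
It also fails if it takes over 58 s, if anything falls off the work surface, if the arm or the gripper's body presses on something with over 40 N, if the wrist force passes 120 N, or if a joint passes its speed limit or range.

### The arm

A 6-joint arm with a two-finger parallel gripper is mounted at the origin on the work surface. World frame = base frame: x ahead of the robot, y to its left, z up, the work surface at z = 0. Lengths are in mm, angles in rad, forces in N, time in s.
With the tool pointing down it reaches from about 350 to 875 mm from the base axis. Payload 4.2 kg.
Tool frame: the origin (TCP) lies on the mounting face of the last link; the fingertips stand 173 mm ahead of it and the grasp point (between the pads) lies grip_point_offset ahead of it (grip_point_offset is the distance from the TCP to the grasp point, in mm); z points along the fingers, y is the line along which they close (so a half turn about z gives the same grasp; the last joint's range is limited). The gripper opens to 85 mm and grips with 20 to 120 N. Pads are 22 mm wide; open, the fingers measure 114 mm over their backs; the gripper's body (76 mm by 85 mm) begins 54 mm behind the grasp point. The pads swing forward as they close: fully open they stand 13 mm farther back than shut.
Start: joints at [-0.92, 0.385, 0.008, 0, -1.194, -0.259], TCP at [238.672, -577.612, 404.712] pointing down, gripper open.
Joint ranges: [-3.14, 3.14], [-1.21, 2.06], [-1.07, 1.41], [-3.16, 2.05], [-2.99, -0.16], [-3.1, 3.1]. Speed limits (rad/s): [2.79, 2.79, 3.14, 3.14, 3.14, 3.14].

### API

Orientations are given as a unit quaternion [x, y, z, w].
In Python, from bench import read_state, get_image, job_done, recognise, place_of, grip_point_offset gives the robot as it stands. The module is installed in compiled form; this text tells all that it offers.
- The arm moves only by the tool carry_out, never from a script. Its arguments are lists of equal length, an entry for each row: "slide": the shift along the tool's x, y, z in m, a list of three; "roll": the turn about the tool's z in degrees; "claw": the finger opening in m, from 0 to 0.0854. A call has 1 to 8 rows; each row is the pose to reach, as a shift and turn from the pose commanded when the call began, along the tool's axes at that moment; what a row does not reach only later rows make up. A row lasts 1/8 s, in which the tool goes at most 62.5 mm and 10.7 degrees, less where a joint would pass 70% of its speed; a pose out of reach is approached as far as the arm can. A call with a gripper value outside its range is refused whole. The fingers move at their own pace and stop on an object; the grip force is fixed at half the most. Time passes only in rows, so rows that repeat a pose let the fingers close. It gives the time, the measured TCP pose, the force, the opening and the grip force at its end, in the units of the state.
- read_state(): the state, without advancing time (a new reading comes with each control period).
- get_image(name): name is "side" or "top" or "wrist"; returns a dict with "img" (480x640x3 uint8, red, green, blue), "z_map" (480x640 float32, mm along the optical axis (not along the pixel's ray), 0 where there is no reading), "mtx" (3x3 intrinsics, pixels), "world_from_camera" (4x4, takes a point from camera to world coordinates); the wrist camera has in their place "T_tool_cam" (4x4, takes a point from camera to tool coordinates, whose origin is the TCP and whose axes are the flange's). Camera axes: x right, y up, looking along -z (the intrinsics and any distortion apply to the point x, -y, -z); pixel columns grow to the right and rows downward; lengths in mm; the calibration is good to about 2 mm. The wrist camera is an equidistant fisheye: a pixel r from the principal point sees the ray r / f radians off the axis. A picture is of the moment at which its call begins: read the wrist's pose just before it.
- job_done(): hands the job in; it is judged then, once.
Trained networks look in a picture, given as the dict that the camera call returned (one of the last four; its "shot" number tells which), for a name from the list of things; names that differ only in an ending like _2 or _b are one class to them, and where a whole thing is asked for, a point or a joint stands for the part that bears it (a point fixed in the world has none). Each returns a list of dicts, best first, with "conf" (0 to 1); they miss things now and then, are a little off and sometimes report something else, mostly with a low value. They report only what shows in the picture. A call takes as long as a camera call. They do not tell look-alikes from the thing itself.
- recognise(picture, thing): "at" ([column, row] in pixels, amid what is visible of it).
- place_of(picture, thing): "at" ([column, row] in pixels: a listed point, or the origin of a listed thing).
The state is a dict: "clock": time; "joints": joint angles; "joint_vel": joint speeds; "joint_efforts": joint torques, N m; "position": TCP position; "ee_rot": TCP orientation; "contact_force": force on the tool from outside, world axes, zero at the start; "wrist_torque": the same for the moment, N m; "gripper_width": finger opening in mm; "grasp_force": force on a finger pad.
Only numpy, scipy, OpenCV 4.12 (cv2) and the standard library are available. Lean on these libraries where they do the work, as an engineer would, in place of code of your own. Each camera call takes 0.05 s, during which the arm holds its last target. There are 200 camera calls.

## Working session

There is one attempt and no reset: what is moved stays moved. The work goes in short steps, Python scripts to look and compute and a tool call to move; the robot and the scene stay as the last step left them, time stands still between calls to the robot, and variables do not carry over. Pictures are saved under pics/ and viewed, at most 10 in all, crops included, and the job is handed in when it is done.

Besides the shell and the picture viewer there is one more tool, called after ">>>" as name([rows], argument=value, ...), one row to a line, values as JSON. carry_out: Moves the arm, as the interface text tells. Its arguments: {"type":"object","properties":{"slide":{"type":"array"},"roll":{"type":"array"},"claw":{"type":"array"}},"required":["slide","roll","claw"]}

```bash
mkdir -p pics; cat > h.py <<'E'
import numpy as np, cv2
from scipy.spatial.transform import Rotation as R
from bench import *
import bench
def px2w(p,uv,z=None,win=2):
    u,v=uv; K=p["mtx"]; T=p["world_from_camera"]
    d=np.array([(u-K[0,2])/K[0,0],-(v-K[1,2])/K[1,1],-1.])
    if z is None:
        r=p["z_map"][int(v)-win:int(v)+win+1,int(u)-win:int(u)+win+1]; r=r[r>0]
        return (T@np.r_[d*np.median(r),1])[:3]
    o=T[:3,3]; w=T[:3,:3]@d
    return o+w*(z-o[2])/w[2]
def cloud(p):
    K=p["mtx"];T=p["world_from_camera"];z=p["z_map"]
    v,u=np.mgrid[:480,:640]
    P=np.stack([(u-K[0,2])/K[0,0]*z,-(v-K[1,2])/K[1,1]*z,-z],-1)
    return P@T[:3,:3].T+T[:3,3]
def save(p,n,crop=None,s=1):
    im=p["img"][:,:,::-1]
    if crop: im=im[crop[1]:crop[3],crop[0]:crop[2]]
    cv2.imwrite("pics/"+n,cv2.resize(im,None,fx=s,fy=s,interpolation=cv2.INTER_CUBIC))
E
python3 - <<'E'
from h import *
np.set_printoptions(precision=1,suppress=True)
print(grip_point_offset, read_state())
for c in("top","side"):
    p=get_image(c); save(p,c+"0.png"); np.save(c+"0.npy",p,allow_pickle=True)
    print(c,p["mtx"],p["world_from_camera"])
    for t in["copper_plate","alu_plate","hold_down","rest_mark","lever_paddle","presser_foot"]:
        for r in place_of(p,t)[:3]:
            print(t,np.array(r["at"]),round(r["conf"],2),px2w(p,r["at"]))
E
```

```text
154.70000000000002 {'clock': 0.0, 'joints': array([-0.9,  0.4,  0. , -0. , -1.2, -0.3]), 'joint_vel': array([-0.,  0., -0.,  0., -0., -0.]), 'joint_efforts': array([ -0. , -39.2,  18.8,   4.2,  -0. ,  -0. ]), 'position': array([ 238.6, -577.4,  403.6]), 'ee_rot': array([-0.2,  1. ,  0. , -0. ]), 'contact_force': array([-0.3, -0. , -0. ]), 'wrist_torque': array([-0. , -0.1, -0. ]), 'grasp_force': 0.0, 'gripper_width': 85.58154947169984}
top [[584.9   0.  308.4]
 [  0.  584.9 245.3]
 [  0.    0.    1. ]] [[  -0.     1.    -0.2  310.2]
 [  -1.     0.     0.    31.9]
 [   0.     0.2    1.  1291.9]
 [   0.     0.     0.     1. ]]
copper_plate [347.9 302.5] 0.85 [418.7 -65.3   7.6]
copper_plate [414.4 284.8] 0.79 [ 457.9 -212.9    7. ]
copper_plate [481.5 351.2] 0.78 [ 313.4 -353.7    6.9]
alu_plate [403.4 218.8] 0.86 [ 607.2 -192.9    7.6]
hold_down [250.4 255.2] 0.61 [518.4 147.3  40.3]
rest_mark [247.5 267.5] 0.66 [491.6 153.2  39.1]
lever_paddle [199.  267.6] 0.68 [476.1 238.9 144.1]
lever_paddle [247.3 259.4] 0.36 [509.3 153.9  39.5]
presser_foot [247.1 249. ] 0.58 [524.6 150.6  82.1]
presser_foot [103.9 248.9] 0.42 [537.1 474.9  11.1]
side [[509.6   0.  325.6]
 [  0.  509.6 233.8]
 [  0.    0.    1. ]] [[  -0.9    0.3   -0.3  199.8]
 [  -0.4   -0.6    0.7  934.6]
 [   0.     0.7    0.7 1005.6]
 [   0.     0.     0.     1. ]]
copper_plate [383.2 206.2] 0.95 [ 456.4 -199.9    8.3]
copper_plate [379.4 242.7] 0.86 [421.3 -50.2   6.5]
copper_plate [441. 192.] 0.8 [ 310.9 -332.2    7.8]
alu_plate [335.9 198.8] 0.73 [ 600.3 -181.6    5.4]
hold_down [323.5 286.7] 0.98 [468.1 251.4 130. ]
rest_mark [329.5 285.7] 0.72 [483.1 172.7  40.1]
rest_mark [316.3 287.9] 0.61 [483.5 256.1 124.1]
lever_paddle [323.  275.7] 0.72 [476.9 232.6 143.5]
lever_paddle [271.4 352.8] 0.69 [539.8 385.1  15.6]
presser_foot [315.  268.6] 0.47 [523.4 168.3  81.5]
```

View pics/top0.png

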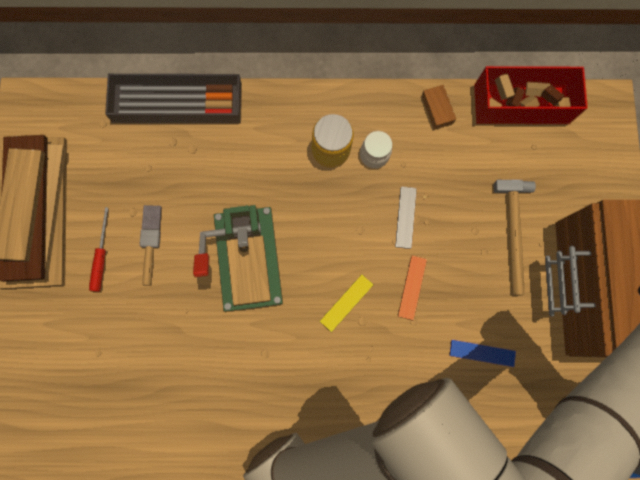

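```bash
python3 - <<'E'
from h import *
p=np.load("top0.npy",allow_pickle=True).item()
save(p,"crop0.png",(180,190,520,380),2.3)
E
```

```text
(no output)
```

View pics/crop0.png

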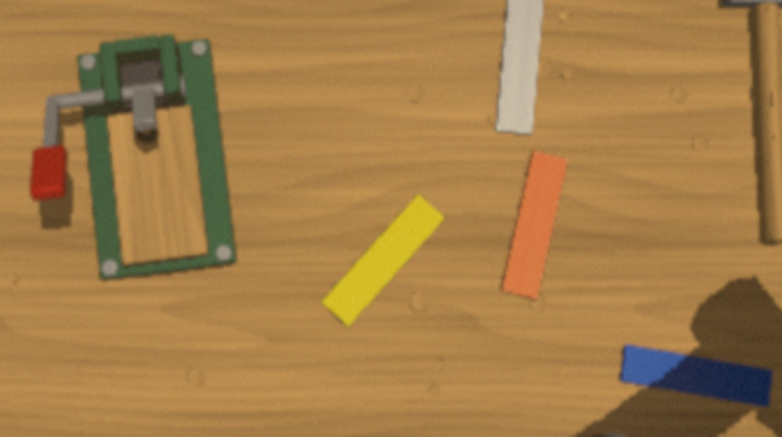

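The candidates of the right shape in the top image are yellow (347,303), orange-copper (413,287), blue (482,352) and silver (405,218). The copper-coloured one at (413,287) fits the description, and the crop confirms it. The hold-down is at (248,258) with its head toward world +x, and its lever is raised.

```bash
cat > m.py <<'E'
from h import *
np.set_printoptions(precision=1,suppress=True)
def rect(P):
    (c,s,a)=cv2.minAreaRect(P[:,:2].astype(np.float32)); b=cv2.boxPoints((c,s,a))
    e=[b[1]-b[0],b[2]-b[1]]; l=max(e,key=np.linalg.norm)
    y=np.degrees(np.arctan2(l[1],l[0])); y=(y+90)%180-90
    return np.array(c),np.array(s),y
def plate(p,lo,hi):
    hsv=cv2.cvtColor(p["img"],cv2.COLOR_RGB2HSV); C=cloud(p)
    m=(hsv[...,0]>=3)&(hsv[...,0]<=13)&(hsv[...,1]>150)&(hsv[...,2]>150)&(C[...,2]>lo)&(C[...,2]<hi)
    n,l,st,_=cv2.connectedComponentsWithStats(m.astype(np.uint8))
    k=1+np.argmax(st[1:,4]); Q=C[l==k]; return rect(Q),np.median(Q[:,2]),len(Q)
def hold(p):
    hsv=cv2.cvtColor(p["img"],cv2.COLOR_RGB2HSV); C=cloud(p)
    near=(np.hypot(C[...,0]-520,C[...,1]-148)<160)
    g=near&(hsv[...,0]>55)&(hsv[...,0]<90)&(hsv[...,1]>80)&(C[...,2]>8)&(C[...,2]<27)
    w=near&(C[...,2]>34)&(C[...,2]<45)
    return rect(C[g]),rect(C[w]),g.sum(),w.sum()
E
python3 - <<'E'
from m import *
for c in("top","side"):
    p=np.load(c+"0.npy",allow_pickle=True).item()
    print(c,plate(p,3,14)); print(hold(p))
    if c=="top":
        print(p["img"][285:290,413])
        # lever: paddle
        hsv=cv2.cvtColor(p["img"],cv2.COLOR_RGB2HSV);C=cloud(p)
    hsv=cv2.cvtColor(p["img"],cv2.COLOR_RGB2HSV);C=cloud(p)
    m=((hsv[...,0]<4)|(hsv[...,0]>174))&(hsv[...,1]>170)&(C[...,2]>80)&(np.hypot(C[...,0]-480,C[...,1]-236)<80)
    print(m.sum(),C[m].min(0),C[m].max(0),np.median(C[m],0))
E
```

```text
top ((array([ 452.7, -207.8]), array([ 36. , 139.2]), np.float32(-14.066887)), np.float64(7.88312514672532), 956)
((array([532. , 106.1]), array([24.5,  0. ]), np.float32(-10.142517)), (array([507.4, 155.2]), array([183.8,  80.1]), np.float32(7.5749207)), np.int64(2), np.int64(2241))
[[215 121  67]
 [215 122  69]
 [215 122  67]
 [214 121  65]
 [214 121  67]]
9 [464.3 227.4 133. ] [491.1 242.6 152.4] [472.4 235.4 150.9]
side ((array([ 451.2, -204.5]), array([ 41.1, 140.9]), np.float32(-15.614029)), np.float64(7.630499006082687), 351)
((array([512. , 161.1]), array([218.6, 133.6]), np.float32(6.336586)), (array([513.5, 159.9]), array([199.8,  85.4]), np.float32(7.4486084)), np.int64(994), np.int64(1180))
246 [456.4 227.1  99.8] [507.8 258.5 155.7] [479.4 247.6 137.6]
```

```bash
python3 - <<'E'
from m import *
for c in("top","side"):
    p=np.load(c+"0.npy",allow_pickle=True).item()
    C=cloud(p); im=p["img"].astype(int); r,g,b=im[...,0],im[...,1],im[...,2]
    near=(np.hypot(C[...,0]-520,C[...,1]-148)<170)
    G=near&(g>r+15)&(C[...,2]>12)&(C[...,2]<27)
    W=near&(r>g+20)&(C[...,2]>36)&(C[...,2]<44)
    W=cv2.morphologyEx(W.astype(np.uint8),cv2.MORPH_OPEN,np.ones((3,3)))>0
    for n,m in(("G",G),("W",W)): 
        P=C[m]; print(c,n,m.sum(),rect(P))
    # fit long edges of rest using per-row extents
    P=C[W]; 
    for y in(5,6,7,8):
        a=np.radians(y); q=P[:,:2]@np.array([[np.cos(a),-np.sin(a)],[np.sin(a),np.cos(a)]])
        print(y,np.percentile(q,[0.5,99.5],axis=0).ravel())
E
```

```text
top G 1570 (array([515.6, 156.2]), array([215.3, 125. ]), np.float32(7.438019))
top W 1599 (array([487. , 152.3]), array([141.8,  79.4]), np.float32(7.397255))
5 [428.   69.9 568.  149.7]
6 [430.3  61.7 569.6 140.2]
7 [432.3  53.5 571.4 131. ]
8 [434.3  44.7 573.2 122. ]
side G 930 (array([512.1, 161.1]), array([218.6, 133.6]), np.float32(6.3545227))
side W 912 (array([484.8, 155.3]), array([142.1,  82.3]), np.float32(6.338356))
5 [425.7  73.3 565.8 152.2]
6 [427.9  64.7 567.4 143.4]
7 [429.6  55.5 569.1 135.2]
8 [431.6  46.9 570.5 127.4]
```

```bash
cat >> m.py <<'E'
def go(x,y,z,yaw,st=None):
    "slide (mm) and roll (deg) from the measured pose to TCP x,y,z with tool y across a plate of given yaw"
    st=st or read_state(); M=R.from_quat(st["ee_rot"]).as_matrix()
    d=np.array([x,y,z])-st["position"]
    ty=np.degrees(np.arctan2(M[1,1],M[0,1]))
    dy=(yaw+90-ty+90)%180-90
    print("t",st["clock"],"pos",st["position"],"tool y yaw",ty,"tilt z",M[:,2],"slide",M.T@d,"roll",-dy,"j6",st["joints"][5],"F",st["contact_force"],"w",st["gripper_width"],st["grasp_force"])
E
python3 -c "
from m import *
go(415,-198,300,-14.1)"
```

```text
t 0.7 pos [ 238.7 -577.6  404.7] tool y yaw 112.45194783204617 tilt z [ 0.  0. -1.] slide [-307.9  283.5  104.7] roll 36.55194783204617 j6 -0.2585483115332154 F [ 0.7 -0.4 -0.6] w 85.00804750025884 0.0
```

>>> carry_out([
  [-0.04,0.037,0.01],
  [-0.083,0.077,0.025],
  [-0.126,0.116,0.04],
  [-0.17,0.156,0.055],
  [-0.213,0.196,0.07],
  [-0.256,0.236,0.085],
  [-0.299,0.275,0.1],
  [-0.308,0.283,0.105],
], roll=[5,10,16,22,28,33,36.5,36.5], claw=[0.06,0.06,0.06,0.06,0.06,0.06,0.06,0.06])

```text
clock: 1.7
position: [416.2, -196.0, 299.3]
ee_rot: [0.12, 0.993, 0.0, -0.0]
contact_force: [0.3, 0.1, 0.6]
gripper_width: 60.3
grasp_force: 0.0
```

```bash
python3 - <<'E'
from m import *
go(415,-198,175,-14.1)
st=read_state(); p=get_image("wrist"); save(p,"w1.png")
T=p["T_tool_cam"];K=p["mtx"];M=R.from_quat(st["ee_rot"]).as_matrix()
print(K,T)
im=p["img"].astype(int); hsv=cv2.cvtColor(p["img"],cv2.COLOR_RGB2HSV)
m=(hsv[...,0]>=3)&(hsv[...,0]<=13)&(hsv[...,1]>140)&(hsv[...,2]>120)
n,l,s,_=cv2.connectedComponentsWithStats(m.astype(np.uint8)); k=1+np.argmax(s[1:,4]); v,u=np.nonzero(l==k)
print(s[k])
x=(u-K[0,2])/K[0,0]; y=(v-K[1,2])/K[1,1]; r=np.hypot(x,y)
d=np.stack([np.sin(r)*x/r,-np.sin(r)*y/r,-np.cos(r)],-1)
d=d@T[:3,:3].T@M.T; o=M@T[:3,3]+st["position"]
print(rect(o+d*((8-o[2])/d[:,2])[:,None]))
E
```

```text
t 1.7 pos [ 416.2 -196.   299.3] tool y yaw 76.20503332657293 tilt z [-0.  0. -1.] slide [  0.7  -2.3 124.3] roll 0.30503332657292503 j6 -1.7262246124693545 F [0.3 0.1 0.6] w 60.30745326802766 0.0
[[371.6   0.  320.3]
 [  0.  371.6 238.6]
 [  0.    0.    1. ]] [[ 0.   1.   0.3 79.9]
 [ 1.  -0.  -0.  -0.5]
 [-0.   0.3 -1.  31. ]
 [ 0.   0.   0.   1. ]]
[ 294  229   47  123 4463]
(array([ 464.9, -211.3]), array([ 34.7, 107.2]), np.float32(-14.342674))
```

View pics/w1.png

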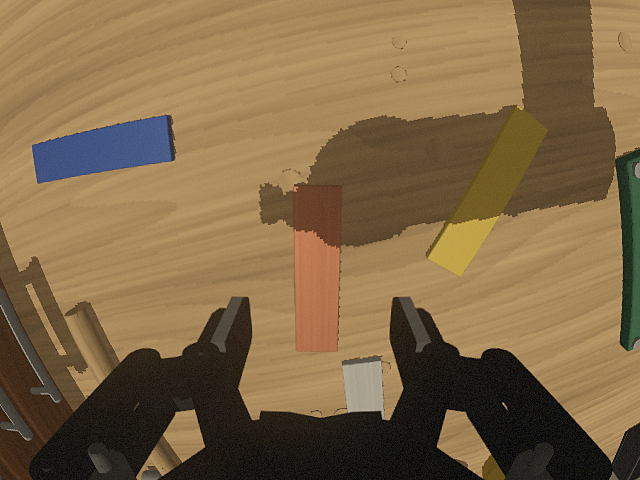

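The picture shows the copper plate at (318,268) between the open fingers, with nothing beside it. It needs about 3 mm of sideways correction, then I can go down.

>>> carry_out([
  [0.001,-0.003,0.03],
  [0.001,-0.003,0.07],
  [0.001,-0.003,0.1],
  [0.001,-0.003,0.115],
  [0.001,-0.003,0.122],
  [0.001,-0.003,0.124],
  [0.001,-0.003,0.125],
  [0.001,-0.003,0.125],
], roll=[0.5,0.5,0.5,0.5,0.5,0.5,0.5,0.5], claw=[0.06,0.06,0.06,0.06,0.05,0.05,0.05,0.05])

```text
clock: 2.75
position: [413.7, -201.2, 175.3]
ee_rot: [0.127, 0.992, 0.0, 0.001]
contact_force: [0.3, -1.0, -0.4]
gripper_width: 49.7
grasp_force: 0.0
```

>>> carry_out([
  [0,0.002,0.0015],
  [0,0.002,0.0015],
  [0,0.002,0.0015],
  [0,0.002,0.0015],
  [0,0.002,0.0015],
  [0,0.002,0.0015],
  [0,0.002,0.0015],
], roll=[0,0,0,0,0,0,0], claw=[0.05,0.03,0.02,0.02,0.02,0.02,0.02])

```text
clock: 3.62
position: [414.2, -199.0, 173.8]
ee_rot: [0.126, 0.992, -0.0, 0.0]
contact_force: [-0.5, 2.3, 6.0]
gripper_width: 33.3
grasp_force: 59.6
```

>>> carry_out([
  [0,0,-0.01],
  [0,0,-0.03],
  [0,0,-0.06],
  [0,0,-0.09],
  [0,0,-0.11],
  [0,0,-0.11],
], roll=[0,0,0,0,0,0], claw=[0.02,0.02,0.02,0.02,0.02,0.02])

```text
clock: 4.38
position: [414.0, -199.1, 284.3]
ee_rot: [0.127, 0.992, 0.0, 0.001]
contact_force: [0.2, 1.1, -3.4]
gripper_width: 33.4
grasp_force: 60.3
```

```bash
python3 -c "
from m import *
go(369,138.7,284,7.2)
p=get_image('side'); save(p,'s2.png',(240,120,560,360),2.4)
print(plate(p,60,160))"
```

```text
t 4.375 pos [ 414.  -199.1  284.3] tool y yaw 75.43022646103783 tilt z [ 0. -0. -1.] slide [128.5 315.7   0.2] roll -21.76977353896217 j6 -1.7316863949936012 F [ 0.2  1.1 -3.4] w 33.409692726921335 60.27225136756897
((array([ 478.1, -213.9]), array([42.2, 83.3]), np.float32(-15.224915)), np.float64(117.14090728235351), 188)
```

View pics/s2.png

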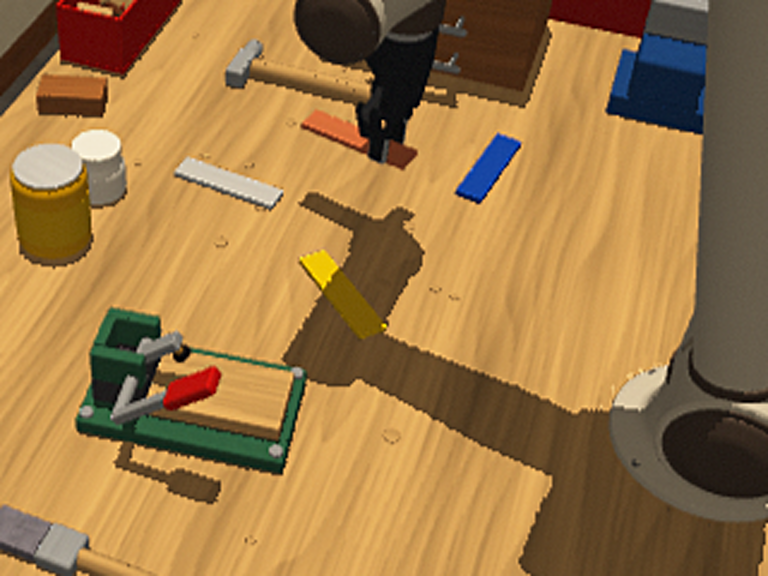

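The plate is held, roughly level, and clear of the bench. The lever is still raised and the foot is up. I'm moving to a staging pose in front of the hold-down.

>>> carry_out([
  [0.01,0.025,0],
  [0.028,0.07,0],
  [0.046,0.114,0],
  [0.065,0.159,0],
  [0.083,0.204,0],
  [0.101,0.249,0],
  [0.119,0.293,0],
  [0.128,0.316,0],
], roll=[-2,-5,-8,-11,-14,-17,-20,-21.8], claw=[0.02,0.02,0.02,0.02,0.02,0.02,0.02,0.02])

```text
clock: 5.42
position: [368.7, 140.5, 282.0]
ee_rot: [-0.065, 0.998, -0.001, -0.001]
contact_force: [-0.1, 0.1, -4.5]
gripper_width: 33.1
grasp_force: 60.7
```

>>> carry_out([
  [0,0,0],
  [0,0,0.02],
  [0,0,0.04],
  [0,0,0.05],
  [0,0,0.05],
], roll=[0,0,0,0,0], claw=[0.02,0.02,0.02,0.02,0.02])

```text
clock: 6.05
position: [369.4, 138.1, 232.4]
ee_rot: [-0.063, 0.998, -0.001, -0.001]
contact_force: [-0.1, -0.4, -3.0]
gripper_width: 33.0
grasp_force: 60.7
```

```bash
python3 - <<'E'
from m import *
go(443.6,148.1,221,7.2)
for c in("top","side"):
    p=get_image(c)
    print(c,plate(p,40,90))
    C=cloud(p); im=p["img"].astype(int); r,g,b=im[...,0],im[...,1],im[...,2]
    G=(np.hypot(C[...,0]-520,C[...,1]-148)<170)&(g>r+15)&(C[...,2]>12)&(C[...,2]<27); print(rect(C[G]))
    save(p,c+"3.png",(190,170,430,350),3.2)
    if c=="side":
        hsv=cv2.cvtColor(p["img"],cv2.COLOR_RGB2HSV)
        m=(hsv[...,0]>=3)&(hsv[...,0]<=13)&(hsv[...,1]>150)&(hsv[...,2]>150)&(C[...,2]>40)&(C[...,2]<90)&(C[...,1]>100)
        P=C[m];ax=np.array([.992,.125]);s=P[:,:2]@ax
        print("pitch",np.polyfit(s,P[:,2],1),np.median(P[:,2]),s.min(),s.max())
E
```

```text
t 6.05 pos [369.4 138.1 232.4] tool y yaw 97.18939574496417 tilt z [-0. -0. -1.] slide [-74.9   0.6  11.2] roll -0.010604255035829624 j6 -2.220295484364899 F [-0.1 -0.4 -3. ] w 33.03050995178823 60.692700147628784
top ((array([455. , 149.4]), array([52.3, 36.4]), np.float32(9.076187)), np.float64(64.72692865793033), 279)
(array([515.7, 156.2]), array([214.8, 125.2]), np.float32(7.449608))
side ((array([433.9, 149. ]), array([85.4, 38.2]), np.float32(6.791176)), np.float64(65.52685308701268), 369)
(array([512.7, 161. ]), array([217.7, 132.1]), np.float32(7.3350067))
pitch [-0.  81.5] 65.53349734109099 353.14067265901826 527.9198764747651
```

View pics/side3.png

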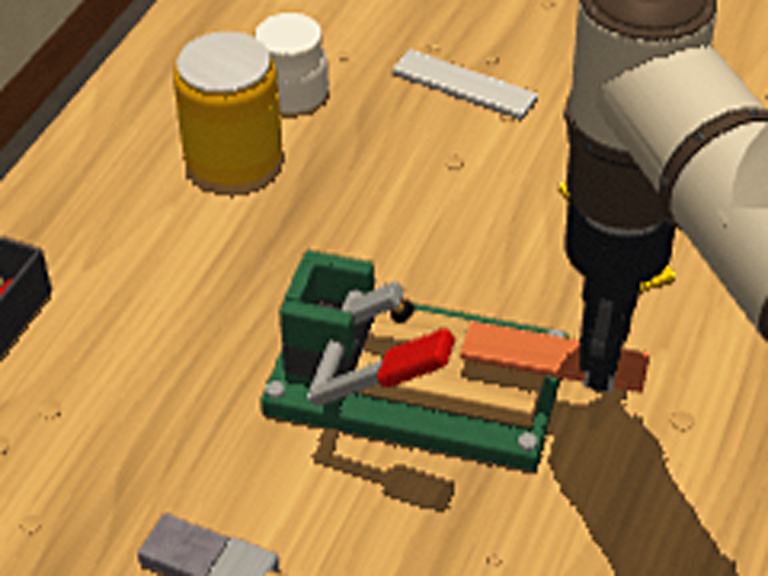

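The plate is level and in line with the rest, and its front end is just short of the foot. I'll go down to 6 mm above the rest and slide in.

>>> carry_out([
  [0,0,0.008],
  [0,0,0.013],
  [-0.012,0,0.013],
  [-0.03,0,0.013],
  [-0.048,0,0.013],
  [-0.062,0,0.013],
  [-0.071,0,0.013],
  [-0.071,0,0.013],
], roll=[0,0,0,0,0,0,0,0], claw=[0.02,0.02,0.02,0.02,0.02,0.02,0.02,0.02])

```text
clock: 7.15
position: [440.5, 147.8, 220.1]
ee_rot: [-0.063, 0.998, 0.0, -0.0]
contact_force: [-0.7, -0.1, -3.7]
gripper_width: 32.7
grasp_force: 60.7
```

```bash
python3 - <<'E'
from m import *
go(443.6,148.1,214,7.2)
for c in("top","side"):
    p=get_image(c)
    print(c,plate(p,40,70)); save(p,c+"4.png",(190,170,430,350),3.2)
E
```

```text
t 7.15 pos [440.5 147.8 220.1] tool y yaw 97.21831519300984 tilt z [-0.  0. -1.] slide [-3.1 -0.1  6.1] roll 0.018315193009840414 j6 -2.1197012064140055 F [-0.7 -0.1 -3.7] w 32.74940495875456 60.71423649787903
top ((array([537.4, 147. ]), array([25.1,  8.6]), np.float32(7.62899)), np.float64(53.145282608652565), 42)
side ((array([477.2, 153.1]), array([21.1, 38.4]), np.float32(-73.362236)), np.float64(52.61552543571793), 83)
```

View pics/side4.png

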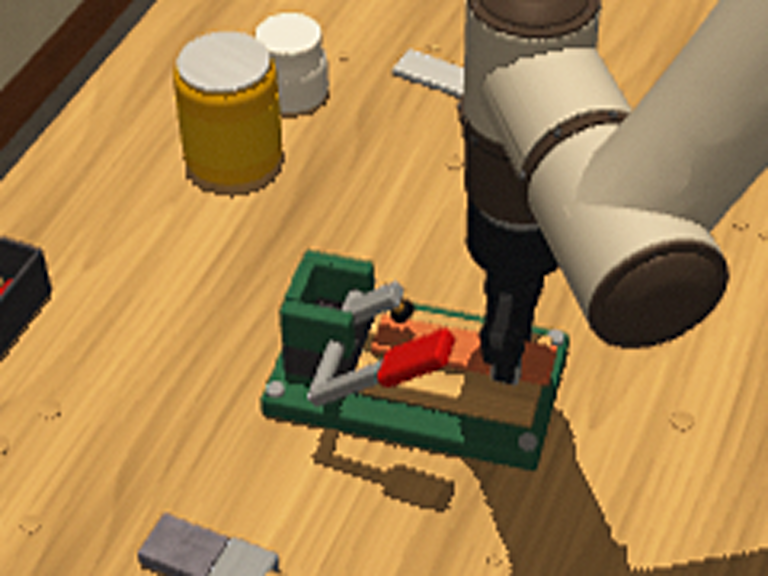

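The plate is under the foot, free of everything, and ready to set down.

>>> carry_out([
  [-0.001,0,0.002],
  [-0.002,0,0.004],
  [-0.002,0,0.005],
  [-0.002,0,0.006],
  [-0.002,0,0.006],
], roll=[0,0,0,0,0], claw=[0.02,0.02,0.02,0.02,0.02])

```text
clock: 7.88
position: [441.9, 148.1, 214.2]
ee_rot: [-0.063, 0.998, -0.0, -0.0]
contact_force: [-0.3, -0.2, -2.8]
gripper_width: 33.1
grasp_force: 60.8
```

>>> carry_out([
  [0,0,0.0005],
  [0,0,0.001],
  [0,0,0.001],
  [0,0,0.001],
], roll=[0,0,0,0], claw=[0.02,0.02,0.02,0.02])

```text
clock: 8.38
position: [442.0, 148.1, 213.8]
ee_rot: [-0.063, 0.998, 0.0, 0.0]
contact_force: [-4.4, -0.3, 4.8]
gripper_width: 33.0
grasp_force: 61.8
```

>>> carry_out([
  [0,0,0],
  [0,0,0],
  [0,0,0],
  [0,0,0],
  [0,0,-0.01],
  [0.01,0,-0.04],
  [0.02,0,-0.08],
  [0.02,0,-0.12],
], roll=[0,0,0,0,0,0,0,0], claw=[0.04,0.045,0.055,0.055,0.055,0.055,0.055,0.055])

```text
clock: 9.38
position: [421.4, 145.2, 335.0]
ee_rot: [-0.063, 0.998, 0.0, 0.0]
contact_force: [1.4, 0.6, -0.4]
gripper_width: 55.1
grasp_force: 0.0
```

```bash
python3 - <<'E'
from m import *
go(443.6,148.1,214,7.2)
for c in("side",):
    p=get_image(c)
    print(c,plate(p,40,58)); save(p,c+"5.png",(190,170,430,350),3.2)
    hsv=cv2.cvtColor(p["img"],cv2.COLOR_RGB2HSV);C=cloud(p)
    m=((hsv[...,0]<4)|(hsv[...,0]>174))&(hsv[...,1]>170)&(C[...,2]>80)&(np.hypot(C[...,0]-480,C[...,1]-236)<80)
    P=C[m]-np.array([515.3,156.8,0]); a=np.radians(7.3); q=P@np.array([[np.cos(a),-np.sin(a),0],[np.sin(a),np.cos(a),0],[0,0,1]])
    print("paddle in hold frame",np.percentile(q,[2,50,98],axis=0))
    print(np.degrees(0),np.polyfit(q[:,0],q[:,2],1))
    for r in place_of(p,"lever_paddle")[:2]: print(r,px2w(p,r["at"]))
E
```

```text
t 9.375 pos [421.4 145.2 335. ] tool y yaw 97.27244920064432 tilt z [ 0.  0. -1.] slide [-22.4   0.1 121. ] roll 0.07244920064431426 j6 -2.1422879312609613 F [ 1.4  0.6 -0.4] w 55.07521149770496 0.0
side ((array([457.1, 151.7]), array([59.6, 37.6]), np.float32(10.380722)), np.float64(47.38486980736707), 239)
paddle in hold frame [[-46.7  76.3 112.6]
 [-23.8  94.9 137. ]
 [  1.4 102.8 153.5]]
0.0 [ -0.7 119. ]
{'at': [270.0, 353.9], 'conf': 0.67} [541.9 388.3  14.5]
{'at': [320.1, 276.3], 'conf': 0.6} [484.4 231.4 136.9]
```

View pics/side5.png

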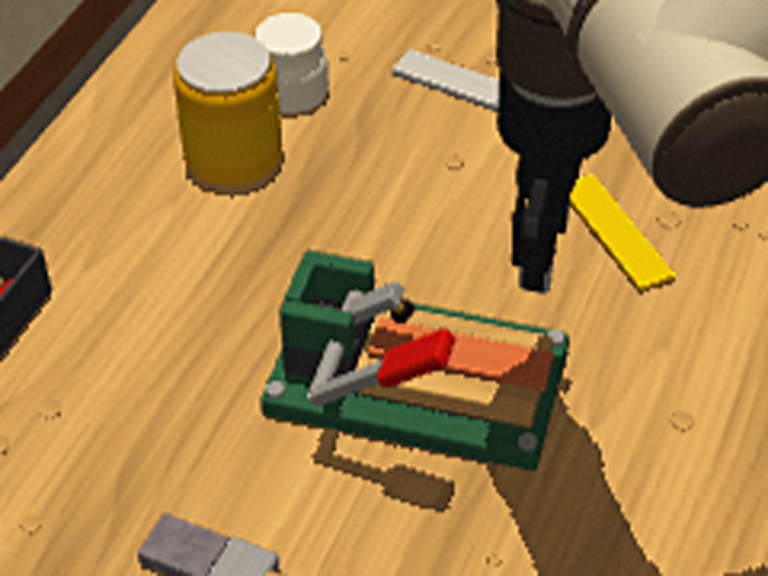

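The plate is set down under the foot with its top at about 47 mm, as it should be, and the lever is still up. Next I'll close the fingers and go above the paddle.

>>> carry_out([
  [0,0,-0.025],
  [-0.01,0.02,-0.03],
  [-0.035,0.045,-0.03],
  [-0.06,0.065,-0.03],
  [-0.08,0.08,-0.03],
  [-0.082,0.085,-0.03],
  [-0.082,0.085,-0.025],
  [-0.082,0.085,-0.025],
], roll=[0,0,0,0,0,0,0,0], claw=[0,0,0,0,0,0,0,0])

```text
clock: 10.48
position: [492.0, 239.5, 357.7]
ee_rot: [-0.063, 0.998, -0.0, -0.001]
contact_force: [0.2, 0.4, 0.3]
gripper_width: 0.0
grasp_force: 0.0
```

```bash
python3 - <<'E'
from m import *
go(491.6,240,350,7.3)
p=get_image("side"); save(p,"side6.png",(220,150,420,310),3.8)
p=get_image("top"); print(plate(p,40,58))
E
```

```text
t 10.475 pos [492.  239.5 357.7] tool y yaw 97.23136119675821 tilt z [-0. -0. -1.] slide [0.3 0.6 7.7] roll -0.0686388032417824 j6 -2.193622941136497 F [0.2 0.4 0.3] w 0.04607654189026915 0.0
((array([480.6, 152.8]), array([138.4,  35.8]), np.float32(7.6614456)), np.float64(47.5811003647068), 903)
```

View pics/side6.png

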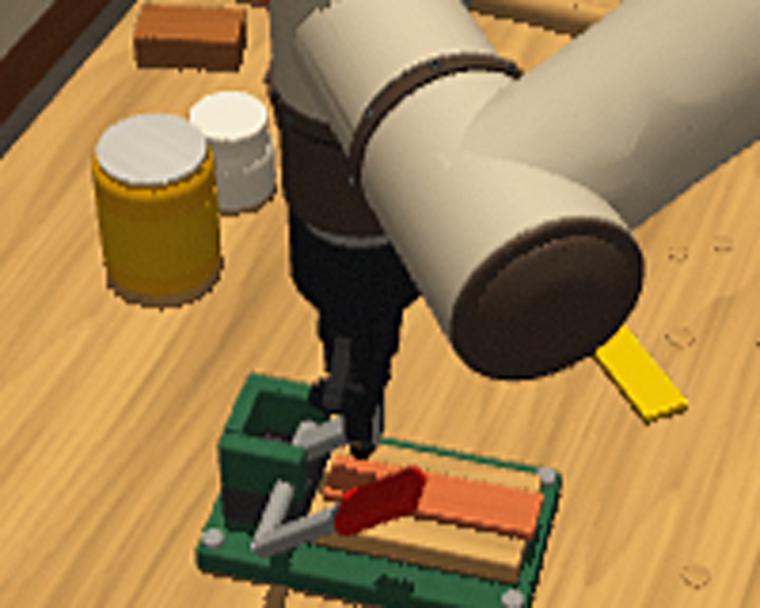

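The fingers are over the paddle, and the top view puts the plate 6.7 mm short of the mark on the centre line. Now I press down, following the paddle's arc.

>>> carry_out([
  [0,0,0.015],
  [0,0,0.026],
  [0.004,0,0.032],
  [0.008,0,0.037],
  [0.011,0,0.042],
  [0.015,0,0.047],
  [0.018,0,0.052],
  [0.021,0,0.057],
], roll=[0,0,0,0,0,0,0,0], claw=[0,0,0,0,0,0,0,0])

```text
clock: 11.58
position: [472.1, 237.8, 302.3]
ee_rot: [-0.064, 0.998, 0.001, 0.001]
contact_force: [-2.0, 0.5, 5.4]
gripper_width: -0.3
grasp_force: 2.1
```

>>> carry_out([
  [0.003,0,0.006],
  [0.005,0,0.011],
  [0.007,0,0.017],
  [0.009,0,0.022],
  [0.011,0,0.028],
  [0.012,0,0.033],
  [0.013,0,0.038],
  [0.014,0,0.042],
], roll=[0,0,0,0,0,0,0,0], claw=[0,0,0,0,0,0,0,0])

```text
clock: 12.58
position: [457.9, 235.8, 258.8]
ee_rot: [-0.063, 0.998, -0.0, -0.0]
contact_force: [-1.8, 0.4, 4.2]
gripper_width: -0.1
grasp_force: 2.0
```

>>> carry_out([
  [0.001,0,0.003],
  [0.001,0,0.006],
  [0.001,0,0.009],
  [0.001,0,0.011],
  [0.001,0,0.012],
  [0.001,0,0.013],
  [0.001,0,0.013],
], roll=[0,0,0,0,0,0,0], claw=[0,0,0,0,0,0,0])

```text
clock: 13.45
position: [456.7, 235.6, 246.0]
ee_rot: [-0.063, 0.998, -0.0, -0.001]
contact_force: [-2.5, 1.8, 4.6]
gripper_width: -0.2
grasp_force: 2.3
```

>>> carry_out([
  [0,0,0.001],
  [0,0,0.001],
  [0,0,0.002],
  [0,0,0.002],
], roll=[0,0,0,0], claw=[0,0,0,0])

```text
clock: 13.95
position: [456.7, 235.6, 245.3]
ee_rot: [-0.063, 0.998, -0.0, -0.0]
contact_force: [-6.8, 0.2, 13.2]
gripper_width: 0.2
grasp_force: 6.8
```

>>> carry_out([
  [0,0,0.001],
  [0,0,0.001],
  [0,0,0.001],
], roll=[0,0,0], claw=[0,0,0])

```text
clock: 14.32
position: [456.6, 235.6, 245.2]
ee_rot: [-0.064, 0.998, -0.0, -0.0]
contact_force: [-9.0, -0.6, 19.6]
gripper_width: 0.5
grasp_force: 9.7
```

The tip has stopped and the force is rising, so this is the hard stop. Now I back off straight up.

>>> carry_out([
  [0,0,-0.005],
  [0,0,-0.02],
  [0,0,-0.05],
  [0,0,-0.09],
  [0.02,0,-0.13],
  [0.05,0.02,-0.15],
  [0.05,0.02,-0.15],
], roll=[0,0,0,0,0,0,0], claw=[0,0,0,0,0,0,0])

```text
clock: 15.2
position: [404.0, 249.5, 395.6]
ee_rot: [-0.064, 0.998, 0.002, 0.002]
contact_force: [0.4, 0.3, -0.7]
gripper_width: 0.1
grasp_force: 0.0
```

```bash
python3 - <<'E'
from m import *
go(443.6,148.1,214,7.2)
p=get_image("top"); print(plate(p,40,58))
p=get_image("side"); save(p,"side7.png",(190,150,430,330),3.2)
hsv=cv2.cvtColor(p["img"],cv2.COLOR_RGB2HSV);C=cloud(p)
m=((hsv[...,0]<4)|(hsv[...,0]>174))&(hsv[...,1]>170)&(C[...,2]>45)&(np.hypot(C[...,0]-465,C[...,1]-236)<80)
P=C[m]; print(m.sum(),np.percentile(P,[2,50,98],axis=0)); Q=P[P[:,2]>67]; print(len(Q),np.polyfit(Q[:,0]/100,Q[:,2],1))
E
```

```text
t 15.2 pos [404.  249.5 395.6] tool y yaw 97.37222991522172 tilt z [ 0.  0. -1.] slide [ -25.5 -106.3  181.4] roll 0.17222991522172038 j6 -2.3388062592966095 F [ 0.4  0.3 -0.7] w 0.12205821751785051 0.0
((array([481.8, 152.9]), array([140.9,  35.9]), np.float32(7.646988)), np.float64(47.535414465435906), 896)
301 [[428.9 224.7  60.7]
 [456.5 242.2  70.6]
 [484.2 254.5  74.5]]
252 [-0.  71.1]
```

View pics/side7.png

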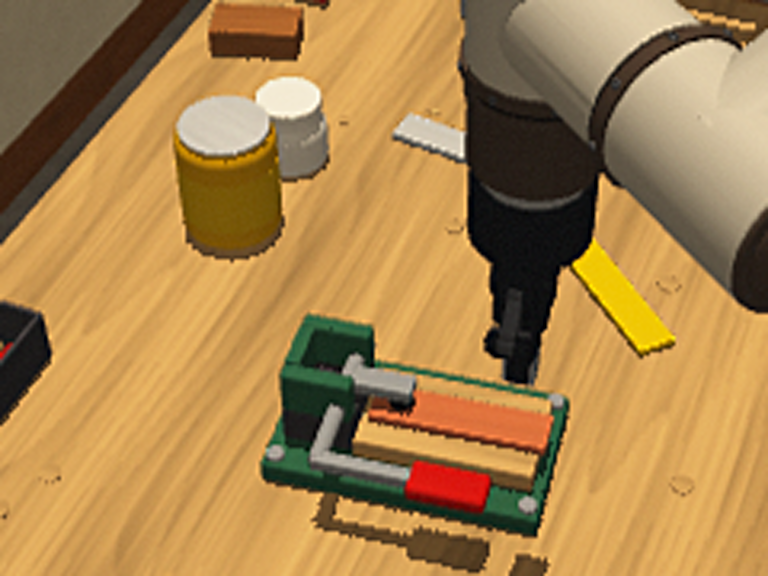

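The lever is level (the paddle top is flat at about 71 mm), the foot is on the plate, the plate is in place, and the robot is clear.

```bash
python3 -c "
from bench import *
print(job_done())"
```

```text
the job is handed in; nothing more can be done
None
```

The copper plate is on the middle of the rest, its end about 7 mm from the stop block, the lever is pressed to its stop with the foot on the plate, and the job is handed in; no verdict came back, and I did not measure the foot's clamping force directly.

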